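# Stage the pin gauge over the jig bushing for the inspection picture

### The arm

A 7-joint arm with a two-finger parallel gripper is mounted at the origin on the work surface. World frame = base frame: x ahead of the robot, y to its left, z up, the work surface at z = 0. Lengths are in mm, angles in rad, forces in N, time in s.
With the tool pointing down it reaches from about 350 to 900 mm from the base axis. Payload 8.1 kg.
Tool frame: the origin (TCP) lies midway between the tips of the shut fingers; the grasp point (between the pads) lies 19 mm behind it (bot.grip_point_offset is the distance from the TCP to the grasp point, in mm); z points along the fingers, y is the direction in which the jaws open and shut (so a half turn about z gives the same grasp; the last joint's range is limited). The gripper opens to 85 mm and grips with 20 to 120 N. Pads are 22 mm wide; open, the fingers measure 114 mm over their backs; the gripper's body (76 mm by 85 mm) begins 54 mm behind the grasp point. The pads swing forward as they close: fully open they stand 13 mm farther back than shut.
Start: joints at [1.126, 0.434, 0.025, 1.573, -0.012, 1.134, -0.075], TCP at [209.467, -588.868, 231.323] pointing down, gripper open.
Joint ranges: [-2.62, 2.62], [-0.44, 2.09], [-1.27, 1.32], [0.08, 2.57], [-1.32, 4.46], [0.12, 2], [-2.74, 2.74]. Speed limits (rad/s): [2.22, 2.22, 3.01, 3.01, 3.14, 3.14, 3.14].

### API

Orientations are given as a rotation vector (axis times angle).
In Python, from bench import bot, get_image, get_calibration, workorder gives the robot as it stands.
- The arm moves only by the tool carry_out, never from a script. Its argument "steps" is a list of rows, each an object of numbers: "tx", "ty", "tz": the shift along the tool's x, y, z in units of 40 mm (1.0 is 40 mm); "rx", "ry", "rz": the turn, a rotation vector about the tool's x, y, z in units of 8 degrees (1.0 is 8 degrees); "jaw": the opening in per cent of the stroke, from 0 (shut) to 100 (fully open). In form: [{"tx": .., "ty": .., "tz": .., "rx": .., "ry": .., "rz": .., "jaw": ..}, ...]. A call has 1 to 12 rows; each row shifts and turns the commanded pose from where the row before left it, along the tool's axes as they then stand; what a row does not reach is not made up. A row lasts 1/8 s, in which the tool goes at most 62.5 mm and 10.7 degrees, less where a joint would pass 70% of its speed; a pose out of reach is approached as far as the arm can. A call is refused whole if a number of a shift passes 1 or a number of a turn 1, either way. A call with a gripper value outside its range is refused whole. The fingers move at their own pace and stop on an object; "squeeze" is the grip in N (left out, the last holds). Time passes only in rows, so rows that do not move let the fingers close. It gives the time, the measured TCP pose, the force and the opening at its end, in the units of the state.
- bot.state(): the state, without advancing time (a new reading comes with each control period).
- get_image(name): name is "scene" or "top"; returns the picture (400x640x3 uint8, red, green, blue); there is no depth.
- get_calibration(name): a dict with "intrinsics" (3x3 intrinsics, pixels), "pose" (4x4, takes a point from camera to world coordinates). Camera axes: x right, y up, looking along -z (the intrinsics and any distortion apply to the point x, -y, -z); pixel columns grow to the right and rows downward; lengths in mm; the calibration is good to about 2 mm. A picture is of the moment at which its call begins. get_calibration takes no time and is no camera call.
- workorder.finish_job(): hands the job in, once; it reports no verdict.
The state is a dict: "t": time; "joint_pos": joint angles; "qd": joint speeds; "tau": joint torques, N m; "ee_pos": TCP position; "tcp_rot": TCP orientation; "wrist_force": force on the tool from outside, world axes, zero at the start; "moment": the same for the moment, N m; "opening": opening from 0.0 (shut) to 1.0 (fully open).
Only numpy, scipy, OpenCV 4.12 (cv2) and the standard library are available. Lean on these libraries where they do the work, as an engineer would, in place of code of your own. Each camera call takes 0.05 s, during which the arm holds its last target.

### The job

Slide the fastener jig along its rail until the carriage is fully home against the two rubber stops, where the bushing stands in front of the inspection camera. Then draw the red pin gauge straight up out of the grey stand, lift its tip higher than the posts of the white nut holder and carry it to the jig without the gauge touching anything on the way or disturbing the punch, nut holder or washer tray. Finish still holding the gauge upright and motionless, pin down, centred over the jig's steel bushing with its tip hovering about 8 mm above the bushing rim and not touching it, so the camera can take the picture.

Things in the scene. Friction and masses are not known exactly. Their poses are not given: they have to be found in the camera images.
- slide: linear slide fixed on the bench: base plate 90 x 360 x 10 mm, steel rail, dark end blocks 34 mm high, two rubber stops on the +y end block; beside the +y end, on the +x side, a fixed grey inspection camera (top 100 mm high, lens front 86 mm from the rail's centre line, looking along -x). Origin: centre of the base's underside. Carriage runs home along +y; yaw up to 12 degrees.
- carriage (a joint): position of the jig carriage along the slide's y axis in m: 0 at the end away from the stops, 0.16 when fully home against the rubber stops (hard limit). It moves with about 2 N of friction and stays where it is left. The carriage is 84 x 150 mm, its top 42 mm above the bench.
- knob_mid (a point): centre of the upright black round knob (26 mm diameter, 32 mm tall, top 84 mm and underside 52 mm above the bench, on a 12 mm stem) at the carriage's end away from the stops; moves with the carriage. The jig's bolts begin 38 mm from its centre, towards the stops.
- bore (a point): centre of the rim of the jig's steel bushing (outer diameter 32 mm, mouth 20 mm, 12 mm bore from 4 mm down), 68 mm above the bench, 74 mm from the knob's centre towards the stops. The jig, fixed on the carriage, is a blue 80 x 80 mm plate, top 60 mm above the bench, with a titanium bolt at each corner (29 mm from the bore both ways, tops 80 mm above the bench). Moves with the carriage. z up.
- stand: grey block 140 x 60 x 50 mm fixed on the bench, with two upright bores 80 mm apart along its x axis (40 mm either side of its centre); the red gauge stands in one, the chrome punch in the other. Origin: centre of the underside; up to 17 degrees of yaw.
- gauge_mid (a point): centre of the red handle (18 mm diameter, 75 mm long) of the pin gauge standing pin down in the stand. Whole gauge 105 mm: below the handle a steel pin, 10 mm diameter, 30 mm long, hidden in the 12 mm bore; the handle's lower end rests on the stand's top. Handle centre 87.5 mm above the bench at the start, top 125 mm. Mass 0.05 to 0.1 kg. z along the gauge, up.
- gauge_tip (a point): lower end of the gauge's steel pin, on its axis, 67.5 mm below the handle's centre.
- punch: chrome spring-loaded centre punch, 17 to 18 mm at its widest, 116 mm long, standing point down in the stand's other bore, its top 128 mm above the bench; to be left alone. Origin at its point, 12 mm above the bench.
- nut_holder: loose white delrin nut holder standing on the bench between the stand and the slide: base 115 (x) x 50 (y) x 22 mm with three upright posts in a row along x, 37 mm apart, tops 100 mm above the bench, threaded with titanium nuts; to be left alone. Origin: centre of the underside.
- washer_tray: loose low blue tray 60 (x) x 160 (y) x 14 mm on the robot's side of the slide with three titanium washers lying in it; to be left alone. Origin: centre of the underside.
Things that resemble listed ones, but are neither listed nor needed, are in the scene too. Leave any pink, turquoise or yellow look-alike of the part that bears gauge_mid alone.

How it is judged (in metres and radians):
On the way, in this order (a step that is already met when the one before it is completed fails the run):
1. the carriage is fully home against the stops (within 4 mm) (value of joint carriage above 0.156 m), for 0.2 s.
2. the gauge is lifted out of the stand, its tip higher than the nut holder's posts (100 mm above the bench) (height (world z) of gauge_tip above 0.1 m and contact force between gauge and the fingers above 0.5 N), for 0.1 s.
At the end, for the whole second after the job is handed in: Carriage within 4 mm of its stops; gauge held in the fingers, pin down, upright within 5 degrees, still, its tip 2 to 16 mm above the bushing rim and within 4 mm of its axis, touching neither jig nor slide; punch, nut holder and washer tray within 8 mm of their starts (value of joint carriage above 0.156 m and z of gauge_tip in the frame of bore between 0.002 and 0.016 m and horizontal distance between gauge_tip and bore below 0.004 m and angle between gauge_mid's own z axis and vertical below 0.09 rad and height (world z) of gauge_mid above 0.13 m and contact force between gauge and slide below 0.05 N and contact force between gauge and the fingers above 0.5 N and linear speed of gauge below 0.01 m/s and distance of each of punch, nut_holder, washer_tray from where it was at the start of the episode below 0.008 m); the arm keeps its last pose, push and grip.
It fails at once if the gauge touches the jig, carriage, slide or camera (contact force between gauge and slide above 0.3 N).
It fails at once if the gauge touches the nut holder, the washer tray or the punch (contact force between gauge and nut_holder above 0.3 N or contact force between gauge and washer_tray above 0.3 N or contact force between gauge and punch above 0.3 N).
It fails at once if the punch, nut holder or washer tray is moved more than 8 mm (distance of any of punch, nut_holder, washer_tray from where it was at the start of the episode above 0.008 m).
It also fails if it takes over 58 s, if anything falls off the work surface, if the arm or the gripper's body presses on something with over 40 N, if the wrist force passes 120 N, or if a joint passes its speed limit or range.

## Working session

There is one attempt and no reset: what is moved stays moved. The work goes in short steps, Python scripts to look and compute and a tool call to move; the robot and the scene stay as the last step left them, time stands still between calls to the robot, and variables do not carry over. Pictures are saved under pics/ and viewed, and the job is handed in when it is done.

Besides the shell and the picture viewer there is one more tool, called as a command line: name --argument value ..., lists and objects as JSON in quotes. carry_out: Moves the arm, as the interface text tells. Its arguments: {"type":"object","properties":{"steps":{"type":"array"},"squeeze":{"type":"number"}},"required":["steps"]}

```bash
ls; mkdir -p pics; python3 - <<'E'
from bench import bot, get_image, get_calibration
import cv2
for n in("scene","top"):
    cv2.imwrite(f"pics/{n}0.png",get_image(n)[:,:,::-1])
    c=get_calibration(n);print(n,c)
print(bot.state())
E
```

```text
pics
scene {'intrinsics': array([[404.7857325 ,   0.        , 320.12879169],
       [  0.        , 404.7857325 , 192.01853806],
       [  0.        ,   0.        ,   1.        ]]), 'pose': array([[-2.76501208e-01, -7.22065564e-01,  6.34167488e-01,
         1.03768105e+03],
       [ 9.60820535e-01, -2.20935521e-01,  1.67366050e-01,
         9.96198717e+00],
       [ 1.92608632e-02,  6.55598060e-01,  7.54864361e-01,
         6.87863096e+02],
       [ 0.00000000e+00,  0.00000000e+00,  0.00000000e+00,
         1.00000000e+00]])}
top {'intrinsics': array([[473.97341801,   0.        , 322.80497377],
       [  0.        , 473.97341801, 199.76385211],
       [  0.        ,   0.        ,   1.        ]]), 'pose': array([[ 4.04201881e-02,  9.78817633e-01, -2.00704385e-01,
         3.22651541e+02],
       [-9.99182297e-01,  3.94009259e-02, -9.07212564e-03,
        -1.54245157e+02],
       [-9.72017950e-04,  2.00906965e-01,  9.79609844e-01,
         1.13810292e+03],
       [ 0.00000000e+00,  0.00000000e+00,  0.00000000e+00,
         1.00000000e+00]])}
{'t': 0.1, 'joint_pos': array([ 1.12638866,  0.43513009,  0.02494292,  1.57401233, -0.01161069,
        1.13399975, -0.07510747]), 'qd': array([-0.00034558, -0.00128967, -0.00012923, -0.00383488,  0.00121399,
        0.00035548,  0.00109064]), 'tau': array([ 4.14734168e-03, -6.71752095e+01,  1.02856480e+00, -3.16901886e+01,
        1.57986057e-02,  7.26216953e-03, -3.13979115e-05]), 'ee_pos': array([ 209.31118233, -588.42342377,  230.6161042 ]), 'tcp_rot': array([-3.09449582e+00, -5.33985609e-01,  5.36509307e-04]), 'wrist_force': array([-0.59428907,  0.40996402, -0.38710017]), 'moment': array([-0.00141403,  0.02832241, -0.02820044]), 'opening': 1.0011158885349807}
```

View pics/scene0.png

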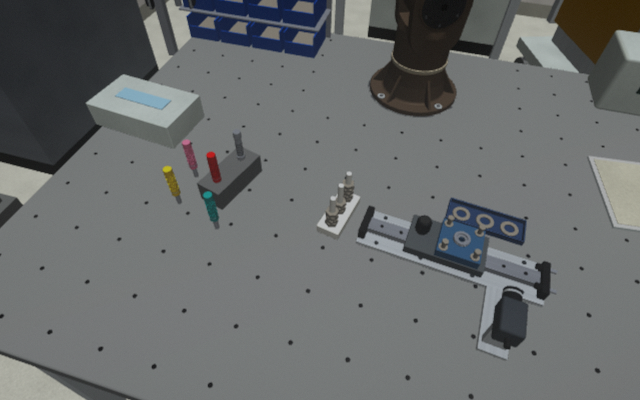

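View pics/top0.png

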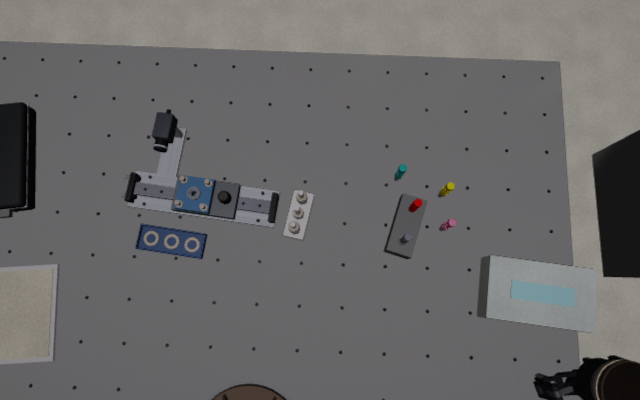

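The scene picture shows the stand with the red gauge (213,165) and the punch (239,145), the nut holder (340,205), the slide with its knob (424,224) and bushing (462,239). In the top picture the gauge's top is about (418,204), the knob (224,197) and the bore (193,193). I'll enlarge these.

```bash
python3 - <<'E'
import cv2
t=cv2.imread("pics/top0.png");s=cv2.imread("pics/scene0.png")
def crop(im,x0,y0,x1,y1,k,n):
    cv2.imwrite(n,cv2.resize(im[y0:y1,x0:x1],None,fx=k,fy=k,interpolation=cv2.INTER_CUBIC))
crop(t,120,150,320,270,4,"pics/tA.png")
crop(t,380,150,480,270,5,"pics/tB.png")
crop(s,340,180,560,320,3.6,"pics/sA.png")
crop(s,150,120,280,230,5,"pics/sB.png")
E
```

```text
(no output)
```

View pics/tA.png

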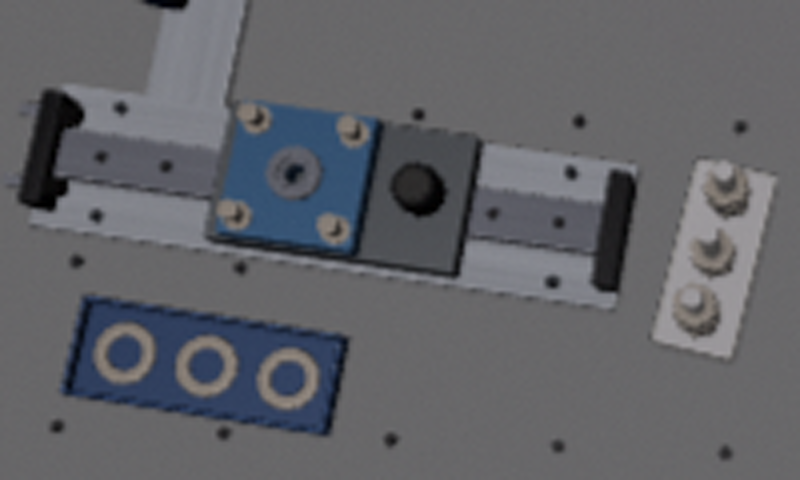

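View pics/tB.png

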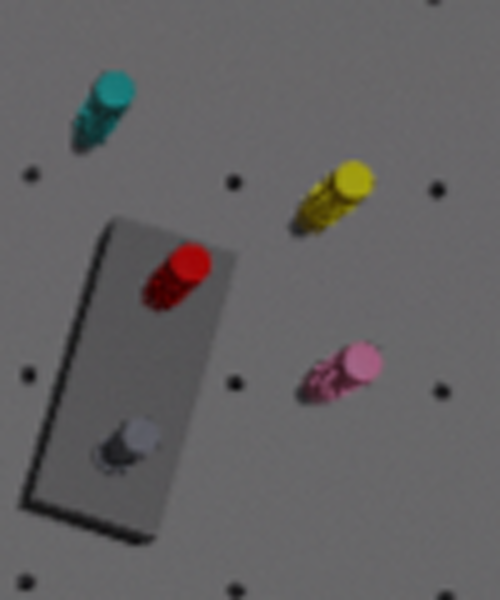

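View pics/sA.png

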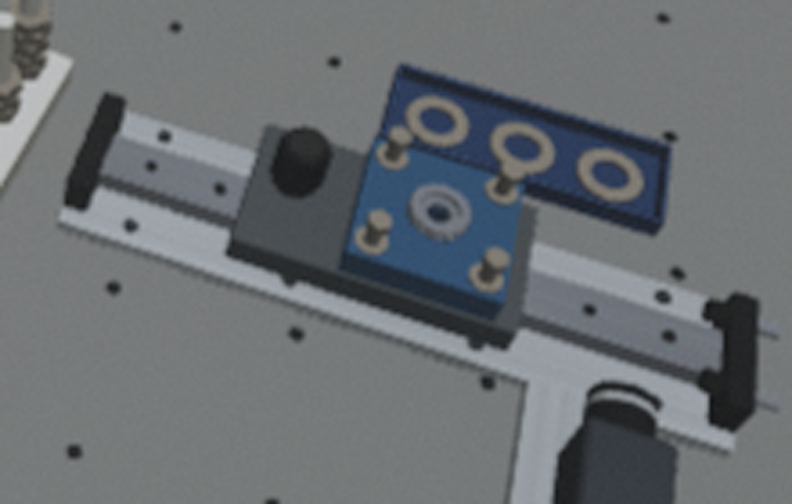

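View pics/sB.png

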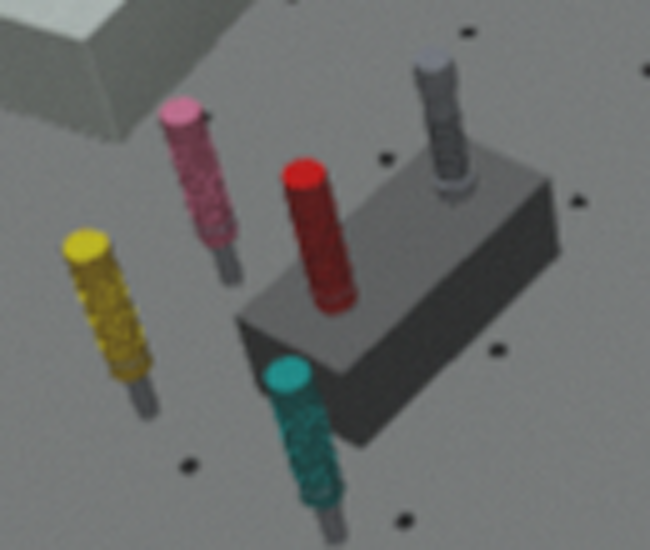

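```bash
cat > h.py <<'E'
import numpy as np
from bench import bot,get_image,get_calibration
C={n:get_calibration(n) for n in("scene","top")}
def ray(n,u,v):
    K=C[n]['intrinsics'];P=C[n]['pose']
    d=np.linalg.solve(K,[u,v,1]);d=np.array([d[0],-d[1],-d[2]])
    return P[:3,3],P[:3,:3]@d
def atz(n,u,v,z):
    o,d=ray(n,u,v);return o+d*(z-o[2])/d[2]
def tri(us,ut):
    A=[];b=[]
    for n,p in(("scene",us),("top",ut)):
        o,d=ray(n,*p);d=d/np.linalg.norm(d);M=np.eye(3)-np.outer(d,d);A.append(M);b.append(M@o)
    return np.linalg.lstsq(np.vstack(A),np.hstack(b),rcond=None)[0]
def proj(n,X):
    P=C[n]['pose'];c=P[:3,:3].T@(np.array(X)-P[:3,3]);q=C[n]['intrinsics']@[c[0],-c[1],-c[2]];return q[:2]/q[2]
E
python3 - <<'E'
from h import *
np.set_printoptions(precision=1,suppress=True)
tA=lambda x,y:((x+.5)/4-.5+120,(y+.5)/4-.5+150)
tB=lambda x,y:((x+.5)/5-.5+380,(y+.5)/5-.5+150)
sA=lambda x,y:((x+.5)/3.6-.5+340,(y+.5)/3.6-.5+180)
sB=lambda x,y:((x+.5)/5-.5+150,(y+.5)/5-.5+120)
for nm,s,t,z in(("gauge",sB(305,173),tB(192,263),125),("punch",sB(436,60),tB(141,436),128),("bore",sA(439,211),tA(295,172),68),("knob",sA(304,147),tA(421,185),84),
 ("b1",sA(490,256),tA(257,115),80),("b2",sA(378,217),tA(353,128),80),("b3",sA(508,168),tA(235,212),80),("b4",sA(399,133),tA(334,226),80),
 ):
    print(nm,atz("scene",*s,z),atz("top",*t,z),tri(s,t))
for nm,p,z in(("gaugebase",(334,303),50),("teal",(288,374),105),("yel",(88,245),105),("pink",(182,111),105)): print(nm,atz("scene",*sB(*p),z))
for nm,p in(("teal",(115,90)),("yel",(353,180)),("pink",(362,362))): print(nm,atz("top",*tB(*p),105))
for nm,p,z in (("post1",(722,172),100),("post2",(708,238),100),("post3",(691,298),100),("ebR_top",(622,172),34),("ebR_bot",(606,290),34),("ebLtop",(57,92),34),("ebLbot",(38,207),34),("baseTL",(60,85),10),("baseTR",(637,165),10),("baseBR",(615,307),10),("baseBL",(30,225),10),
 ("trayTL",(85,297),14),("trayTR",(347,338),14),("trayBR",(328,434),14),("trayBL",(64,393),14)):
    print(nm,atz("top",*tA(*p),z))
for nm,p in (("stTL",(113,217)),("stTR",(238,254)),("stBR",(153,540)),("stBL",(25,503))): print(nm,atz("top",*tB(*p),50))
E
```

```text
gauge [ 532.8 -350.9  125. ] [ 533.1 -352.4  125. ] [ 532.9 -351.7  124.9]
punch [ 457.4 -327.3  128. ] [ 456.1 -330.   128. ] [ 455.9 -329.3  126.4]
bore [549.4 155.8  68. ] [546.7 155.4  68. ] [547.3 156.3  65.3]
knob [541.2  82.   84. ] [538.7  78.4  84. ] [539.2  80.7  81. ]
b1 [579.1 178.8  80. ] [576.8 177.   80. ] [577.4 178.6  77.5]
b2 [571.6 123.5  80. ] [571.3 121.1  80. ] [571.4 122.4  79.5]
b3 [520.7 186.1  80. ] [519.6 183.8  80. ] [519.9 185.4  78.6]
b4 [513.9 129.8  80. ] [513.7 126.8  80. ] [513.8 128.4  79.4]
gaugebase [ 534.4 -351.8   50. ]
teal [ 616.  -321.2  105. ]
yel [ 577.7 -427.2  105. ]
pink [ 495.8 -429.9  105. ]
teal [ 615.6 -321.6  105. ]
yel [ 578.1 -428.3  105. ]
pink [ 495.8 -431.1  105. ]
post1 [549.6 -93.1 100. ]
post2 [511.7 -87.2 100. ]
post3 [477.7 -79.6 100. ]
ebR_top [561.7 -29.7  34. ]
ebR_bot [490.2 -24.6  34. ]
ebLtop [597.2 313.1  34. ]
ebLbot [526.4 315.9  34. ]
baseTL [607.7 321.9  10. ]
baseTR [571.6 -35.8  10. ]
baseBR [483.8 -27.8  10. ]
baseBL [519.6 329.6  10. ]
trayTL [476.5 289.5  14. ]
trayTR [458.2 130.4  14. ]
trayBR [400.8 136.5  14. ]
trayBL [418.7 295.2  14. ]
stTL [ 569.3 -329.9   50. ]
stTR [ 553.9 -388.6   50. ]
stBR [ 418.8 -349.2   50. ]
stBL [ 433.3 -290.5   50. ]
```

carry_out --steps '[{"rz": -0.9, "jaw": 0}, {"rz": -0.9, "jaw": 0}, {"rz": -0.9, "jaw": 0}, {"rz": -0.9, "jaw": 0}, {"rz": -0.9, "jaw": 0}, {"rz": -0.9, "jaw": 0}, {"rz": -0.9, "jaw": 0}, {"rz": -0.9, "jaw": 0}, {"rz": -0.9, "jaw": 0}, {"rz": 0, "jaw": 0}]' --squeeze 30

```text
validation failed for argument at $.st...
```

```bash
cat >> h.py <<'E'
from scipy.spatial.transform import Rotation as Ro
def rep(target=None):
    s=bot.state();R=Ro.from_rotvec(s['tcp_rot']).as_matrix();p=s['ee_pos']
    print('t',round(s['t'],2),'p',p.round(1),'F',s['wrist_force'].round(1),'op',round(s['opening'],3))
    print('xang',np.degrees(np.arctan2(R[1,0],R[0,0])).round(2),'tilt',np.degrees(np.arccos(-R[2,2])).round(2),'q',s['joint_pos'].round(2))
    if target is not None: print('units tool',(R.T@(np.array(target)-p)/40).round(3))
    return s,R
E
python3 -c "
from h import *
rep([534.9,36.1,231])"
```

```text
t 0.1 p [ 209.3 -588.4  230.6] F [-0.6  0.4 -0.4] op 1.001
xang 19.58 tilt 0.08 q [ 1.13  0.44  0.02  1.57 -0.01  1.13 -0.08]
units tool [ 1.2902e+01 -1.1982e+01  6.0000e-03]
```

carry_out --steps '[{"tx": 0, "ty": 0, "tz": 0, "rx": 0, "ry": 0, "rz": -0.9, "jaw": 0}, {"tx": 0, "ty": 0, "tz": 0, "rx": 0, "ry": 0, "rz": -0.9, "jaw": 0}, {"tx": 0, "ty": 0, "tz": 0, "rx": 0, "ry": 0, "rz": -0.9, "jaw": 0}, {"tx": 0, "ty": 0, "tz": 0, "rx": 0, "ry": 0, "rz": -0.9, "jaw": 0}, {"tx": 0, "ty": 0, "tz": 0, "rx": 0, "ry": 0, "rz": -0.9, "jaw": 0}, {"tx": 0, "ty": 0, "tz": 0, "rx": 0, "ry": 0, "rz": -0.9, "jaw": 0}, {"tx": 0, "ty": 0, "tz": 0, "rx": 0, "ry": 0, "rz": -0.9, "jaw": 0}, {"tx": 0, "ty": 0, "tz": 0, "rx": 0, "ry": 0, "rz": -0.9, "jaw": 0}, {"tx": 0, "ty": 0, "tz": 0, "rx": 0, "ry": 0, "rz": -0.9, "jaw": 0}]' --squeeze 30

```text
t: 1.23
ee_pos: [209.3, -588.6, 230.9]
tcp_rot: [-2.323, -2.114, -0.0]
wrist_force: [-0.1, -0.2, 0.0]
opening: -0.003
```

```bash
python3 -c "
from h import *
rep([534.9,36.1,231])"
```

```text
t 1.23 p [ 209.3 -588.6  230.9] F [-0.1 -0.2  0. ] op -0.003
xang 84.61 tilt 0.05 q [ 1.3   0.45 -0.23  1.56  0.11  1.15  0.95]
units tool [1.6313e+01 6.6380e+00 6.0000e-03]
```

carry_out --steps '[{"tx": 0.96, "ty": 0.39, "tz": 0, "rx": 0, "ry": 0, "rz": 0, "jaw": 0}, {"tx": 0.96, "ty": 0.39, "tz": 0, "rx": 0, "ry": 0, "rz": 0, "jaw": 0}, {"tx": 0.96, "ty": 0.39, "tz": 0, "rx": 0, "ry": 0, "rz": 0, "jaw": 0}, {"tx": 0.96, "ty": 0.39, "tz": 0, "rx": 0, "ry": 0, "rz": 0, "jaw": 0}, {"tx": 0.96, "ty": 0.39, "tz": 0, "rx": 0, "ry": 0, "rz": 0, "jaw": 0}, {"tx": 0.96, "ty": 0.39, "tz": 0, "rx": 0, "ry": 0, "rz": 0, "jaw": 0}, {"tx": 0.96, "ty": 0.39, "tz": 0, "rx": 0, "ry": 0, "rz": 0, "jaw": 0}, {"tx": 0.96, "ty": 0.39, "tz": 0, "rx": 0, "ry": 0, "rz": 0, "jaw": 0}, {"tx": 0.96, "ty": 0.39, "tz": 0, "rx": 0, "ry": 0, "rz": 0, "jaw": 0}, {"tx": 0.96, "ty": 0.39, "tz": 0, "rx": 0, "ry": 0, "rz": 0, "jaw": 0}, {"tx": 0.96, "ty": 0.39, "tz": 0, "rx": 0, "ry": 0, "rz": 0, "jaw": 0}, {"tx": 0.96, "ty": 0.39, "tz": 0, "rx": 0, "ry": 0, "rz": 0, "jaw": 0}]'

```text
t: 2.72
ee_pos: [441.2, -147.4, 231.2]
tcp_rot: [-2.328, -2.109, 0.0]
wrist_force: [0.0, -0.4, 0.6]
opening: -0.001
```

carry_out --steps '[{"tx": 0.96, "ty": 0.39, "tz": 0, "rx": 0, "ry": 0, "rz": 0, "jaw": 0}, {"tx": 0.96, "ty": 0.39, "tz": 0, "rx": 0, "ry": 0, "rz": 0, "jaw": 0}, {"tx": 0.96, "ty": 0.39, "tz": 0, "rx": 0, "ry": 0, "rz": 0, "jaw": 0}, {"tx": 0.96, "ty": 0.39, "tz": 0, "rx": 0, "ry": 0, "rz": 0, "jaw": 0}, {"tx": 0.9, "ty": 0.39, "tz": 0, "rx": 0, "ry": 0, "rz": 0, "jaw": 0}, {"tx": 0, "ty": 0, "tz": 0, "rx": 0, "ry": 0, "rz": 0, "jaw": 0}]'

```text
t: 3.48
ee_pos: [537.7, 35.9, 231.0]
tcp_rot: [-2.322, -2.114, -0.002]
wrist_force: [-1.0, -0.2, 0.5]
opening: -0.0
```

```bash
python3 -c "
from h import *
rep([534.9,36.1,58])
import cv2
for n in('top','scene'):
    im=get_image(n)[:,:,::-1]; im=im[130:290,80:340] if n=='top' else im[100:340,340:600]
    cv2.imwrite(f'pics/{n}1.png',cv2.resize(im,None,fx=2.4,fy=2.4,interpolation=2))"
```

```text
t 3.48 p [537.7  35.9 231. ] F [-1.  -0.2  0.5] op -0.0
xang 84.65 tilt 0.11 q [ 0.27  0.36 -0.57  1.75  0.21  1.1  -0.46]
units tool [-0.009 -0.068  4.326]
```

View pics/scene1.png

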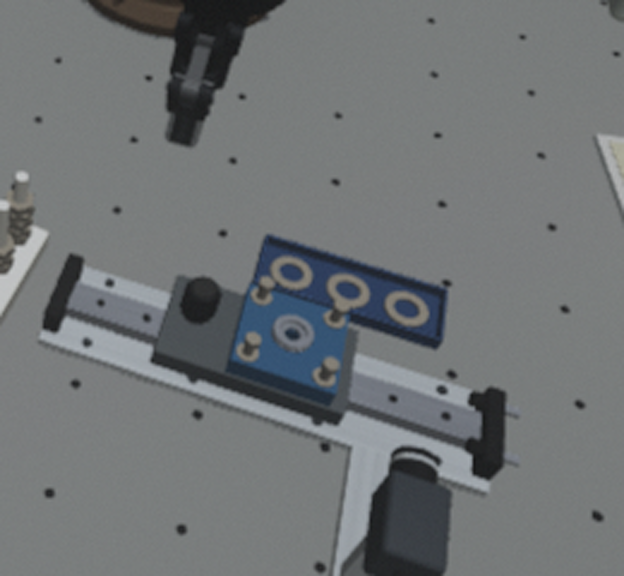

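The closed fingers are at about (185,140) in the crop and still high. Nothing has moved. I'll descend behind the knob.

carry_out --steps '[{"tx": 0, "ty": -0.06, "tz": 0.86, "rx": 0, "ry": 0, "rz": 0, "jaw": 0}, {"tx": 0, "ty": 0, "tz": 0.86, "rx": 0, "ry": 0, "rz": 0, "jaw": 0}, {"tx": 0, "ty": 0, "tz": 0.86, "rx": 0, "ry": 0, "rz": 0, "jaw": 0}, {"tx": 0, "ty": 0, "tz": 0.86, "rx": 0, "ry": 0, "rz": 0, "jaw": 0}, {"tx": 0, "ty": 0, "tz": 0.6, "rx": 0, "ry": 0, "rz": 0, "jaw": 0}, {"tx": 0, "ty": 0, "tz": 0.27, "rx": 0, "ry": 0, "rz": 0, "jaw": 0}, {"tx": 0, "ty": 0, "tz": 0, "rx": 0, "ry": 0, "rz": 0, "jaw": 0}]'

```text
t: 4.45
ee_pos: [534.3, 31.8, 58.7]
tcp_rot: [-2.329, -2.109, 0.002]
wrist_force: [1.0, 0.3, 0.9]
opening: -0.001
```

```bash
python3 -c "
from h import *
rep([539.4,80.9,58])
import cv2
for n in('top','scene'):
    im=get_image(n)[:,:,::-1]; im=im[130:290,80:340] if n=='top' else im[100:340,340:600]
    cv2.imwrite(f'pics/{n}2.png',cv2.resize(im,None,fx=2.4,fy=2.4,interpolation=2))"
```

```text
t 4.45 p [534.3  31.8  58.7] F [1.  0.3 0.9] op -0.001
xang 84.32 tilt 0.06 q [ 0.19  0.55 -0.48  1.94  0.37  0.73 -0.61]
units tool [1.234 0.004 0.018]
```

View pics/scene2.png

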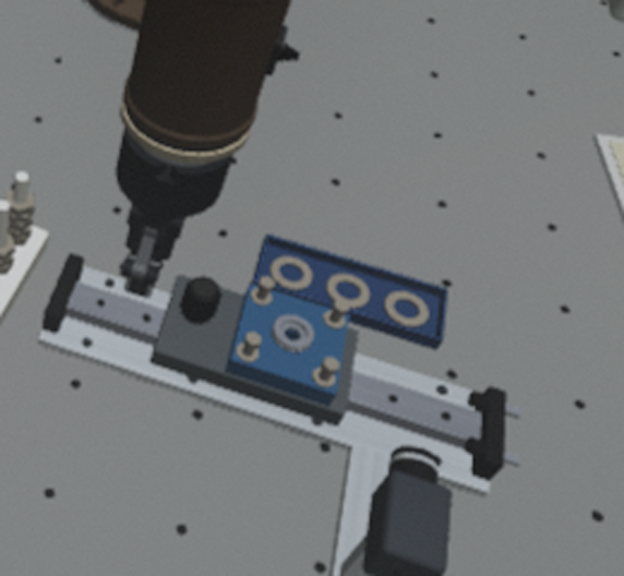

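View pics/top2.png

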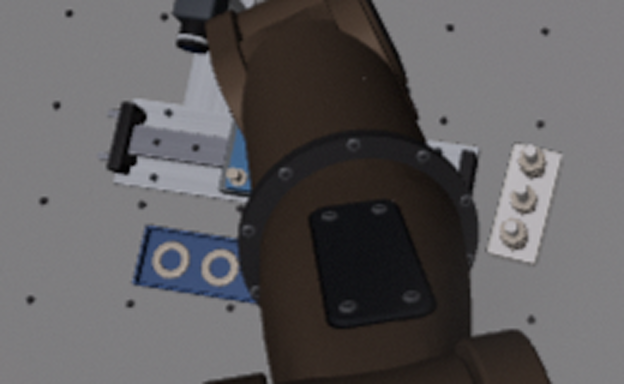

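The fingers (140,285 in the scene crop) stand behind the knob (202,300) and in line with it. I'll push along tool +x.

carry_out --steps '[{"tx": 0.3, "ty": 0, "tz": 0, "rx": 0, "ry": 0, "rz": 0, "jaw": 0}, {"tx": 0.3, "ty": 0, "tz": 0, "rx": 0, "ry": 0, "rz": 0, "jaw": 0}, {"tx": 0.2, "ty": 0, "tz": 0, "rx": 0, "ry": 0, "rz": 0, "jaw": 0}, {"tx": 0.2, "ty": 0, "tz": 0, "rx": 0, "ry": 0, "rz": 0, "jaw": 0}, {"tx": 0.2, "ty": 0, "tz": 0, "rx": 0, "ry": 0, "rz": 0, "jaw": 0}, {"tx": 0.2, "ty": 0, "tz": 0, "rx": 0, "ry": 0, "rz": 0, "jaw": 0}, {"tx": 0.2, "ty": 0, "tz": 0, "rx": 0, "ry": 0, "rz": 0, "jaw": 0}, {"tx": 0.2, "ty": 0, "tz": 0, "rx": 0, "ry": 0, "rz": 0, "jaw": 0}, {"tx": 0.2, "ty": 0, "tz": 0, "rx": 0, "ry": 0, "rz": 0, "jaw": 0}, {"tx": 0.2, "ty": 0, "tz": 0, "rx": 0, "ry": 0, "rz": 0, "jaw": 0}]'

```text
t: 5.8
ee_pos: [543.4, 120.7, 58.8]
tcp_rot: [2.328, 2.11, -0.0]
wrist_force: [1.7, -3.3, 0.8]
opening: 0.0
```

```bash
python3 -c "
from h import *
rep([539.4,80.9,58])
import cv2
for n in('scene',):
    im=get_image(n)[:,:,::-1]; im=im[130:290,80:340] if n=='top' else im[100:340,340:600]
    cv2.imwrite(f'pics/{n}3.png',cv2.resize(im,None,fx=2.4,fy=2.4,interpolation=2))"
```

```text
t 5.8 p [543.4 120.7  58.8] F [ 1.7 -3.3  0.8] op 0.0
xang 84.37 tilt 0.01 q [ 0.03  0.58 -0.48  1.89  0.37  0.76 -0.76]
units tool [-1.    -0.001  0.021]
```

View pics/scene3.png

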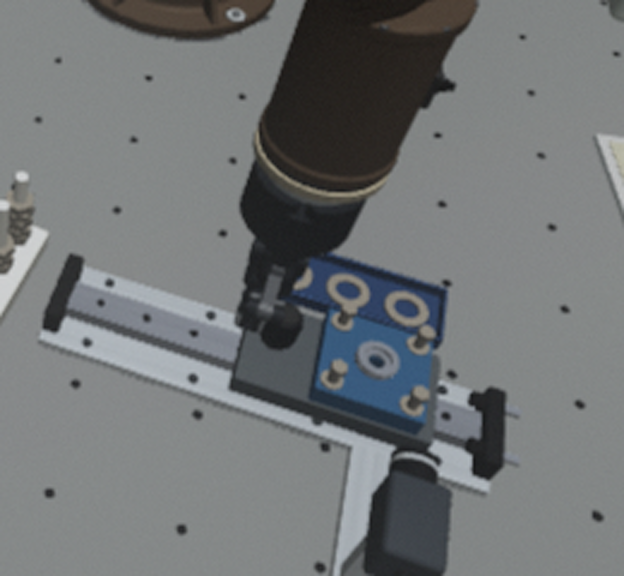

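The carriage is moving, with a reaction of about 3 N. A short gap to the stops at (475,390) remains, so I'll go on slowly.

carry_out --steps '[{"tx": 0.1, "ty": 0, "tz": 0, "rx": 0, "ry": 0, "rz": 0, "jaw": 0}, {"tx": 0.1, "ty": 0, "tz": 0, "rx": 0, "ry": 0, "rz": 0, "jaw": 0}, {"tx": 0.1, "ty": 0, "tz": 0, "rx": 0, "ry": 0, "rz": 0, "jaw": 0}, {"tx": 0.1, "ty": 0, "tz": 0, "rx": 0, "ry": 0, "rz": 0, "jaw": 0}]'

```text
t: 6.35
ee_pos: [544.7, 136.3, 58.8]
tcp_rot: [-2.328, -2.11, 0.001]
wrist_force: [-0.2, -1.8, 0.4]
opening: 0.001
```

carry_out --steps '[{"tx": 0.08, "ty": 0, "tz": 0, "rx": 0, "ry": 0, "rz": 0, "jaw": 0}, {"tx": 0, "ty": 0, "tz": 0, "rx": 0, "ry": 0, "rz": 0, "jaw": 0}]'

```text
t: 6.6
ee_pos: [545.2, 140.1, 58.9]
tcp_rot: [-2.327, -2.11, -0.001]
wrist_force: [-0.1, 0.1, -0.6]
opening: -0.001
```

carry_out --steps '[{"tx": 0.08, "ty": 0, "tz": 0, "rx": 0, "ry": 0, "rz": 0, "jaw": 0}, {"tx": 0, "ty": 0, "tz": 0, "rx": 0, "ry": 0, "rz": 0, "jaw": 0}]'

```text
t: 6.85
ee_pos: [545.6, 142.9, 58.9]
tcp_rot: [-2.327, -2.11, -0.001]
wrist_force: [-0.2, -0.6, 0.2]
opening: -0.004
```

carry_out --steps '[{"tx": 0.08, "ty": 0, "tz": 0, "rx": 0, "ry": 0, "rz": 0, "jaw": 0}, {"tx": 0, "ty": 0, "tz": 0, "rx": 0, "ry": 0, "rz": 0, "jaw": 0}]'

```text
t: 7.1
ee_pos: [546.0, 146.1, 58.9]
tcp_rot: [-2.327, -2.11, -0.001]
wrist_force: [0.7, -0.1, -0.1]
opening: -0.0
```

carry_out --steps '[{"tx": 0.08, "ty": 0, "tz": 0, "rx": 0, "ry": 0, "rz": 0, "jaw": 0}, {"tx": 0, "ty": 0, "tz": 0, "rx": 0, "ry": 0, "rz": 0, "jaw": 0}]'

```text
t: 7.35
ee_pos: [546.3, 149.4, 58.9]
tcp_rot: [-2.327, -2.11, -0.001]
wrist_force: [0.0, -1.4, -0.1]
opening: -0.004
```

```bash
python3 -c "
from h import *
rep([539.4,80.9,58])
import cv2
for n in('scene',):
    im=get_image(n)[:,:,::-1]; im=im[130:290,80:340] if n=='top' else im[180:300,420:580]
    cv2.imwrite(f'pics/{n}4.png',cv2.resize(im,None,fx=4,fy=4,interpolation=2))"
```

```text
t 7.35 p [546.3 149.4  58.9] F [ 0.  -1.4 -0.1] op -0.004
xang 84.4 tilt 0.03 q [-0.02  0.59 -0.48  1.87  0.37  0.77 -0.8 ]
units tool [-1.72  -0.004  0.023]
```

View pics/scene4.png

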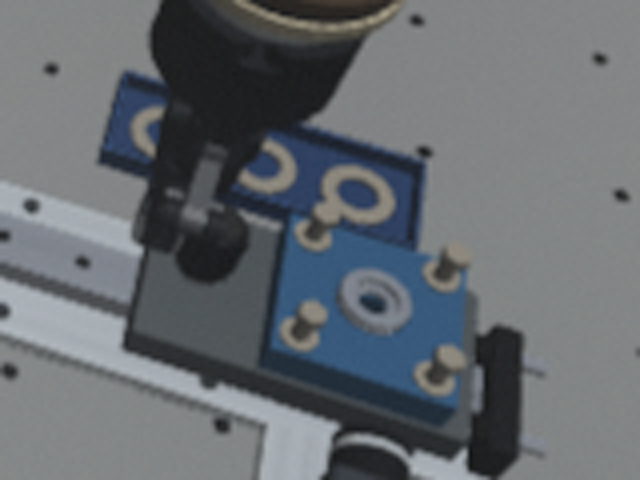

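The carriage's front edge (472,370) has almost reached the stop. I'll push in small steps until the force rises.

carry_out --steps '[{"tx": 0.08, "ty": 0, "tz": 0, "rx": 0, "ry": 0, "rz": 0, "jaw": 0}, {"tx": 0, "ty": 0, "tz": 0, "rx": 0, "ry": 0, "rz": 0, "jaw": 0}]'

```text
t: 7.65
ee_pos: [546.2, 149.5, 58.9]
tcp_rot: [2.328, 2.107, -0.005]
wrist_force: [-1.6, -8.8, 5.6]
opening: -0.002
```

carry_out --steps '[{"tx": 0.06, "ty": 0, "tz": 0, "rx": 0, "ry": 0, "rz": 0, "jaw": 0}, {"tx": 0, "ty": 0, "tz": 0, "rx": 0, "ry": 0, "rz": 0, "jaw": 0}]'

```text
t: 7.9
ee_pos: [546.2, 149.5, 58.9]
tcp_rot: [2.328, 2.104, -0.01]
wrist_force: [-3.4, -15.6, 11.0]
opening: 0.002
```

Position stalled and the force rose to 16 N, so the carriage is home. I'll back off and rise.

carry_out --steps '[{"tx": -0.4, "ty": 0, "tz": 0, "rx": 0, "ry": 0, "rz": 0, "jaw": 0}, {"tx": -0.6, "ty": 0, "tz": 0, "rx": 0, "ry": 0, "rz": 0, "jaw": 0}, {"tx": 0, "ty": 0, "tz": -0.8, "rx": 0, "ry": 0, "rz": 0, "jaw": 0}, {"tx": 0, "ty": 0, "tz": -0.9, "rx": 0, "ry": 0, "rz": 0, "jaw": 0}, {"tx": 0, "ty": 0, "tz": -0.9, "rx": 0, "ry": 0, "rz": 0, "jaw": 40}, {"tx": 0, "ty": 0, "tz": -0.9, "rx": 0, "ry": 0, "rz": 0, "jaw": 55}, {"tx": -0.9, "ty": 0, "tz": -0.9, "rx": 0, "ry": 0, "rz": 0, "jaw": 55}, {"tx": -1, "ty": 0, "tz": 0, "rx": 0, "ry": 0, "rz": 0, "jaw": 55}, {"tx": -1, "ty": 0, "tz": 0, "rx": 0, "ry": 0, "rz": 0, "jaw": 55}, {"tx": -1, "ty": 0, "tz": 0, "rx": 0, "ry": 0, "rz": 0, "jaw": 55}, {"tx": -1, "ty": 0, "tz": 0, "rx": 0, "ry": 0, "rz": 0, "jaw": 55}, {"tx": -1, "ty": 0, "tz": 0, "rx": 0, "ry": 0, "rz": 0, "jaw": 55}]'

```text
t: 9.4
ee_pos: [519.5, -121.3, 235.0]
tcp_rot: [2.327, 2.11, 0.001]
wrist_force: [0.5, -1.3, -1.0]
opening: 0.549
```

```bash
python3 -c "
from h import *
rep([533,-351.7,200])
import cv2
for n in('top','scene'):
    im=get_image(n)[:,:,::-1];cv2.imwrite(f'pics/{n}5f.png',im); im=im[150:250,110:270] if n=='top' else im[190:310,400:560]
    cv2.imwrite(f'pics/{n}5.png',cv2.resize(im,None,fx=5,fy=5,interpolation=2))"
```

```text
t 9.4 p [ 519.5 -121.3  235. ] F [ 0.5 -1.3 -1. ] op 0.549
xang 84.41 tilt 0.05 q [ 0.51  0.33 -0.5   1.76  0.18  1.09 -0.14]
units tool [-5.701  0.897  0.873]
```

View pics/scene5.png

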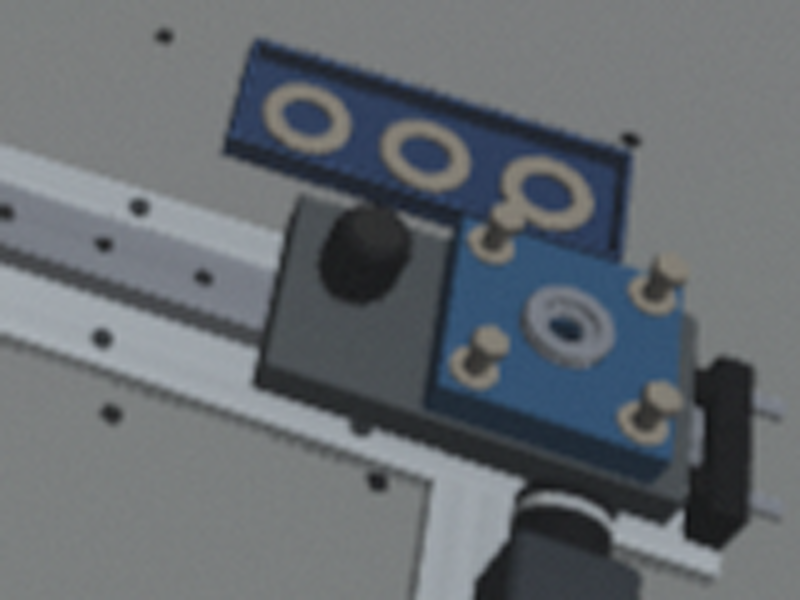

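View pics/top5.png

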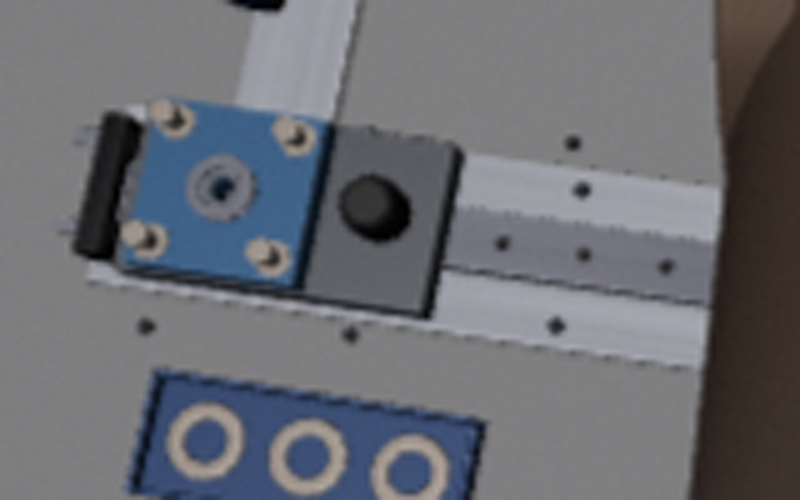

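The carriage front sits on the stops in both pictures; bushing rim at crop (569,324) in scene and (221,186) in top. Next I measure the bore in its home position.

```bash
python3 - <<'E'
from h import *
np.set_printoptions(precision=1,suppress=True)
t=lambda x,y:((x+.5)/5-.5+110,(y+.5)/5-.5+150)
s=lambda x,y:((x+.5)/5-.5+400,(y+.5)/5-.5+190)
def f(nm,a,b,z):
    r=atz("scene",*s(*a),z),atz("top",*t(*b),z),tri(s(*a),t(*b));print(nm,*r);return np.array(r)
f("bore",(569,324),(221,186),68)
B=[f("b",(670,268),(146,237),80),f("b",(658,395),(174,115),80),f("b",(513,213),(268,255),80),f("b",(492,341),(297,132),80)]
print(np.mean(B,0))
k=f("knob",(375,234),(371,205),84); print(k+74*np.array([.098,.995,0]))
E
```

```text
bore [558.2 248.2  68. ] [556.8 248.4  68. ] [557.1 248.9  66.6]
b [531.8 279.7  80. ] [529.  275.5  80. ] [529.8 278.9  76.9]
b [588.7 272.6  80. ] [586.8 269.4  80. ] [587.5 271.9  77.9]
b [523.  224.8  80. ] [522.9 218.9  80. ] [523.2 222.1  79.2]
b [582.8 217.2  80. ] [581.  211.8  80. ] [581.7 215.2  77.8]
[[556.6 248.6  80. ]
 [554.9 243.9  80. ]
 [555.6 247.   77.9]]
knob [550.9 174.7  84. ] [547.2 173.   84. ] [548.  175.   80.2]
[[558.2 248.3  84. ]
 [554.4 246.7  84. ]
 [555.3 248.6  80.2]]
```

carry_out --steps '[{"tx": -0.95, "ty": 0.15, "tz": 0, "rx": 0, "ry": 0, "rz": 0, "jaw": 55}, {"tx": -0.95, "ty": 0.15, "tz": 0, "rx": 0, "ry": 0, "rz": 0, "jaw": 55}, {"tx": -0.95, "ty": 0.15, "tz": 0, "rx": 0, "ry": 0, "rz": 0, "jaw": 55}, {"tx": -0.95, "ty": 0.15, "tz": 0, "rx": 0, "ry": 0, "rz": 0, "jaw": 55}, {"tx": -0.95, "ty": 0.15, "tz": 0.4, "rx": 0, "ry": 0, "rz": 0, "jaw": 55}, {"tx": -0.95, "ty": 0.15, "tz": 0.47, "rx": 0, "ry": 0, "rz": 0, "jaw": 55}, {"tx": 0, "ty": 0, "tz": 0, "rx": 0, "ry": 0, "rz": 0, "jaw": 55}, {"tx": 0, "ty": 0, "tz": 0, "rx": 0, "ry": 0, "rz": 0, "jaw": 55}]'

```text
t: 10.5
ee_pos: [533.6, -349.4, 200.0]
tcp_rot: [-2.326, -2.111, -0.002]
wrist_force: [0.1, 1.2, 1.0]
opening: 0.553
```

```bash
python3 -c "
from h import *
rep([533,-351.7,81])
import cv2
im=get_image('scene')[:,:,::-1][60:240,120:300]
cv2.imwrite(f'pics/scene6.png',cv2.resize(im,None,fx=3.3,fy=3.3,interpolation=2))"
```

```text
t 10.5 p [ 533.6 -349.4  200. ] F [0.1 1.2 1. ] op 0.553
xang 84.43 tilt 0.07 q [ 0.76  0.52 -0.4   1.55  0.22  1.12  0.21]
units tool [-0.061 -0.011  2.976]
```

View pics/scene6.png

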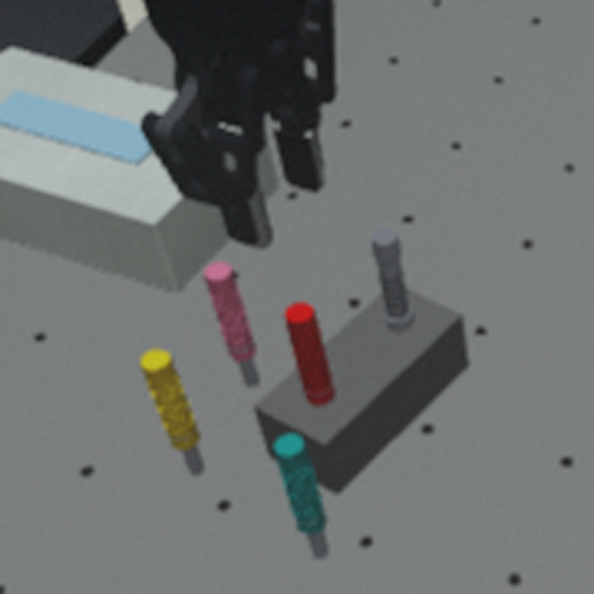

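carry_out --steps '[{"tx": -0.06, "ty": 0, "tz": 0.6, "rx": 0, "ry": 0, "rz": 0, "jaw": 55}, {"tx": 0, "ty": 0, "tz": 0.6, "rx": 0, "ry": 0, "rz": 0, "jaw": 55}, {"tx": 0, "ty": 0, "tz": 0.5, "rx": 0, "ry": 0, "rz": 0, "jaw": 55}, {"tx": 0, "ty": 0, "tz": 0.4, "rx": 0, "ry": 0, "rz": 0, "jaw": 55}, {"tx": 0, "ty": 0, "tz": 0, "rx": 0, "ry": 0, "rz": 0, "jaw": 55}]'

```text
t: 11.18
ee_pos: [532.7, -352.0, 115.5]
tcp_rot: [-2.325, -2.11, 0.0]
wrist_force: [-0.3, 0.3, -0.1]
opening: 0.548
```

```bash
python3 -c "
from h import *
rep([533,-351.7,81])
import cv2
im=get_image('scene')[:,:,::-1][80:220,140:280]
cv2.imwrite(f'pics/scene7.png',cv2.resize(im,None,fx=4,fy=4,interpolation=2))"
```

```text
t 11.18 p [ 532.7 -352.   115.5] F [-0.3  0.3 -0.1] op 0.548
xang 84.44 tilt 0.09 q [ 0.75  0.6  -0.38  1.64  0.26  0.95  0.18]
units tool [0.007 0.008 0.862]
```

View pics/scene7.png

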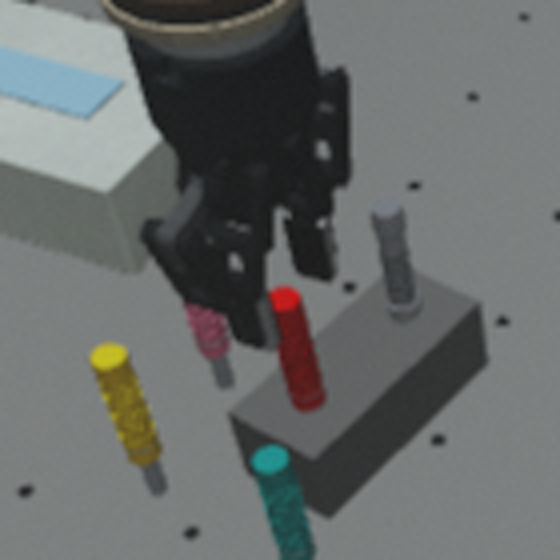

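The gauge top (286,300) is between the two finger tips (265,340) and (320,270). I'll descend the rest and close.

carry_out --steps '[{"tx": 0, "ty": 0, "tz": 0.4, "rx": 0, "ry": 0, "rz": 0, "jaw": 55}, {"tx": 0, "ty": 0, "tz": 0.4, "rx": 0, "ry": 0, "rz": 0, "jaw": 55}, {"tx": 0, "ty": 0, "tz": 0, "rx": 0, "ry": 0, "rz": 0, "jaw": 55}, {"tx": 0, "ty": 0, "tz": 0, "rx": 0, "ry": 0, "rz": 0, "jaw": 30}, {"tx": 0, "ty": 0, "tz": 0, "rx": 0, "ry": 0, "rz": 0, "jaw": 20}, {"tx": 0, "ty": 0, "tz": 0, "rx": 0, "ry": 0, "rz": 0, "jaw": 10}, {"tx": 0, "ty": 0, "tz": 0, "rx": 0, "ry": 0, "rz": 0, "jaw": 0}, {"tx": 0, "ty": 0, "tz": 0, "rx": 0, "ry": 0, "rz": 0, "jaw": 0}, {"tx": 0, "ty": 0, "tz": 0, "rx": 0, "ry": 0, "rz": 0, "jaw": 0}]' --squeeze 40

```text
t: 12.35
ee_pos: [533.3, -353.2, 84.6]
tcp_rot: [2.327, 2.109, 0.0]
wrist_force: [-0.4, 0.1, 5.1]
opening: 0.198
```

```bash
python3 -c "
from h import *
s,R=rep([533,-351.7,81]);print(s['moment'].round(2))
import cv2
im=get_image('scene')[:,:,::-1][80:220,140:280]
cv2.imwrite(f'pics/scene8.png',cv2.resize(im,None,fx=4,fy=4,interpolation=2))"
```

```text
t 12.35 p [ 533.3 -353.2   84.6] F [-0.4  0.1  5.1] op 0.198
xang 84.38 tilt 0.05 q [ 0.75  0.63 -0.37  1.67  0.28  0.89  0.17]
units tool [ 0.036 -0.011  0.089]
[ 0.03  0.05 -0.  ]
```

View pics/scene8.png

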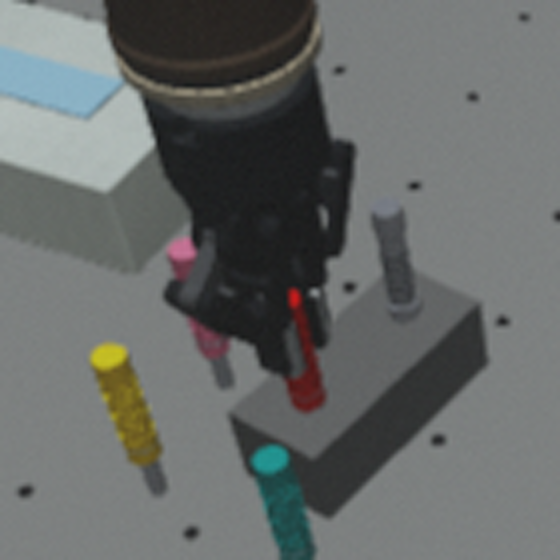

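The gauge is gripped at an opening of 0.198, about 17 mm. I'll draw it straight up, gently at first.

carry_out --steps '[{"tx": 0, "ty": 0, "tz": -0.15, "rx": 0, "ry": 0, "rz": 0, "jaw": 0}, {"tx": 0, "ty": 0, "tz": -0.25, "rx": 0, "ry": 0, "rz": 0, "jaw": 0}, {"tx": 0, "ty": 0, "tz": -0.4, "rx": 0, "ry": 0, "rz": 0, "jaw": 0}, {"tx": 0, "ty": 0, "tz": -0.5, "rx": 0, "ry": 0, "rz": 0, "jaw": 0}, {"tx": 0, "ty": 0, "tz": -0.5, "rx": 0, "ry": 0, "rz": 0, "jaw": 0}, {"tx": 0, "ty": 0, "tz": -0.5, "rx": 0, "ry": 0, "rz": 0, "jaw": 0}, {"tx": 0, "ty": 0, "tz": -0.4, "rx": 0, "ry": 0, "rz": 0, "jaw": 0}, {"tx": 0, "ty": 0, "tz": -0.3, "rx": 0, "ry": 0, "rz": 0, "jaw": 0}, {"tx": 0, "ty": 0, "tz": 0, "rx": 0, "ry": 0, "rz": 0, "jaw": 0}]'

```text
t: 13.52
ee_pos: [533.3, -353.2, 205.1]
tcp_rot: [2.327, 2.109, 0.001]
wrist_force: [0.4, 0.2, -0.9]
opening: 0.196
```

```bash
python3 -c "
from h import *
s,R=rep([556.5,247.8,204]);
import cv2
im=get_image('scene')[:,:,::-1][60:220,130:290]
cv2.imwrite(f'pics/scene9.png',cv2.resize(im,None,fx=3.7,fy=3.7,interpolation=2))"
```

```text
t 13.53 p [ 533.3 -353.2  205.1] F [ 0.4  0.2 -0.9] op 0.196
xang 84.38 tilt 0.09 q [ 0.77  0.51 -0.4   1.54  0.22  1.13  0.22]
units tool [15.009 -0.896  0.016]
```

View pics/scene9.png

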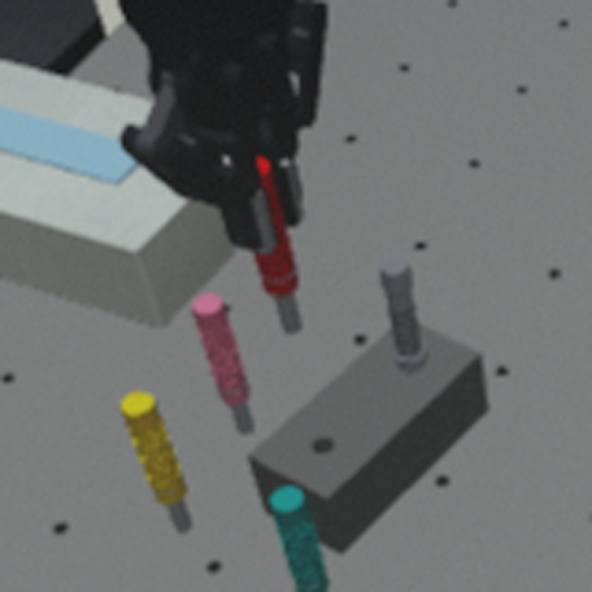

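The gauge is out of the stand, its tip at crop (293,331), about z 140. It looks upright and the punch is undisturbed. I'll carry it over.

carry_out --steps '[{"tx": 0.4, "ty": 0, "tz": 0, "rx": 0, "ry": 0, "rz": 0, "jaw": 0}, {"tx": 0.7, "ty": -0.06, "tz": 0, "rx": 0, "ry": 0, "rz": 0, "jaw": 0}, {"tx": 0.95, "ty": -0.06, "tz": 0, "rx": 0, "ry": 0, "rz": 0, "jaw": 0}, {"tx": 0.95, "ty": -0.06, "tz": 0, "rx": 0, "ry": 0, "rz": 0, "jaw": 0}, {"tx": 0.95, "ty": -0.06, "tz": 0, "rx": 0, "ry": 0, "rz": 0, "jaw": 0}, {"tx": 0.95, "ty": -0.06, "tz": 0, "rx": 0, "ry": 0, "rz": 0, "jaw": 0}, {"tx": 0.95, "ty": -0.06, "tz": 0, "rx": 0, "ry": 0, "rz": 0, "jaw": 0}, {"tx": 0.95, "ty": -0.06, "tz": 0, "rx": 0, "ry": 0, "rz": 0, "jaw": 0}, {"tx": 0.95, "ty": -0.06, "tz": 0, "rx": 0, "ry": 0, "rz": 0, "jaw": 0}, {"tx": 0.95, "ty": -0.06, "tz": 0, "rx": 0, "ry": 0, "rz": 0, "jaw": 0}, {"tx": 0.95, "ty": -0.06, "tz": 0, "rx": 0, "ry": 0, "rz": 0, "jaw": 0}, {"tx": 0.95, "ty": -0.06, "tz": 0, "rx": 0, "ry": 0, "rz": 0, "jaw": 0}]'

```text
t: 15.08
ee_pos: [547.1, 73.8, 203.5]
tcp_rot: [-2.326, -2.11, 0.001]
wrist_force: [-0.0, -0.3, -0.6]
opening: 0.2
```

carry_out --steps '[{"tx": 0.95, "ty": -0.06, "tz": 0, "rx": 0, "ry": 0, "rz": 0, "jaw": 0}, {"tx": 0.95, "ty": -0.06, "tz": 0, "rx": 0, "ry": 0, "rz": 0, "jaw": 0}, {"tx": 0.9, "ty": -0.06, "tz": 0, "rx": 0, "ry": 0, "rz": 0, "jaw": 0}, {"tx": 0.7, "ty": -0.06, "tz": 0, "rx": 0, "ry": 0, "rz": 0, "jaw": 0}, {"tx": 0.5, "ty": 0, "tz": 0, "rx": 0, "ry": 0, "rz": 0, "jaw": 0}, {"tx": 0.3, "ty": 0, "tz": 0, "rx": 0, "ry": 0, "rz": 0, "jaw": 0}, {"tx": 0.1, "ty": 0, "tz": 0, "rx": 0, "ry": 0, "rz": 0, "jaw": 0}, {"tx": 0, "ty": 0, "tz": 0, "rx": 0, "ry": 0, "rz": 0, "jaw": 0}, {"tx": 0, "ty": 0, "tz": 0, "rx": 0, "ry": 0, "rz": 0, "jaw": 0}]'

```text
t: 16.2
ee_pos: [556.1, 246.5, 204.1]
tcp_rot: [2.329, 2.108, -0.001]
wrist_force: [-0.6, -0.1, -1.6]
opening: 0.198
```

```bash
python3 -c "
from h import *
s,R=rep([556.5,247.8,140.6]);
import cv2
for n in('top','scene'):
    im=get_image(n)[:,:,::-1];cv2.imwrite(f'pics/{n}10f.png',im)
im=im[120:320,400:560]
cv2.imwrite(f'pics/scene10.png',cv2.resize(im,None,fx=3,fy=3,interpolation=2))"
```

```text
t 16.2 p [556.1 246.5 204.1] F [-0.6 -0.1 -1.6] op 0.198
xang 84.3 tilt 0.04 q [-0.14  0.49 -0.54  1.62  0.27  1.11 -0.85]
units tool [0.034 0.006 1.586]
```

View pics/scene10.png

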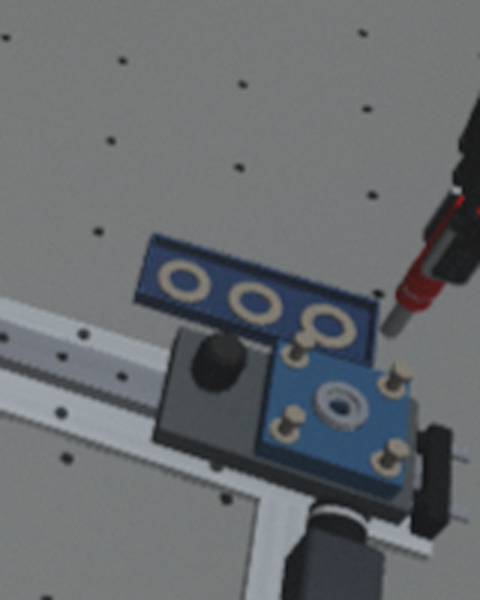

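View pics/top10f.png

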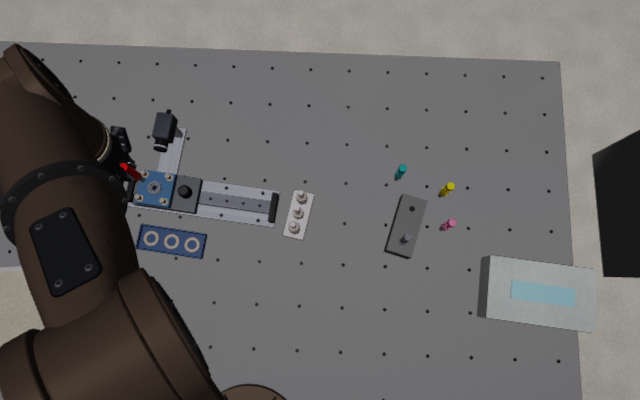

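Both views show the gauge hanging clear beside the jig. I'll check the tip and axis against their predicted projections.

```bash
python3 - <<'E'
from h import *
import cv2
for n,(x0,y0,x1,y1) in dict(top=(100,130,180,210),scene=(500,160,570,240)).items():
    im=cv2.imread(f'pics/{n}10f.png')[y0:y1,x0:x1];k=6
    im=cv2.resize(im,None,fx=k,fy=k,interpolation=2)
    im=cv2.convertScaleAbs(im,alpha=1.8)
    cv2.imwrite(f'pics/z{n}.png',im)
    for z in (140,170,245): print(n,z,((proj(n,[556.1,246.5,z])-[x0,y0]+.5)*k-.5).round(1))
E
```

```text
top 140 [260.7 300. ]
top 170 [228.8 279.3]
top 245 [140.5 221.8]
scene 140 [174.  422.3]
scene 170 [219.3 357.5]
scene 245 [347.4 173.8]
```

View pics/ztop.png

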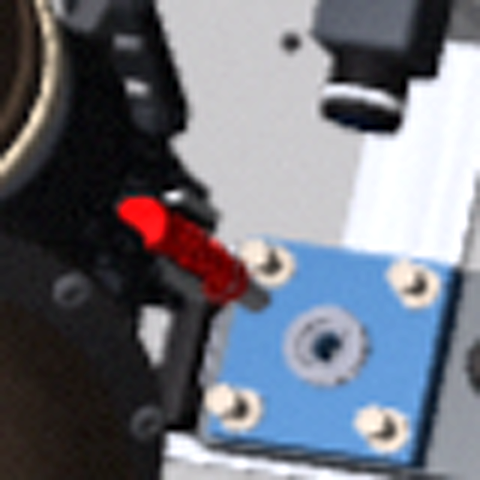

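View pics/zscene.png

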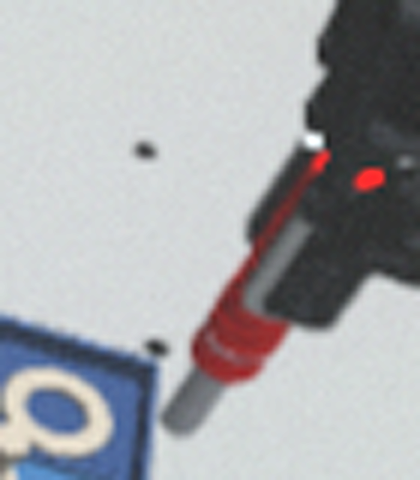

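The tip (262,300) in the top crop and (180,424) in the scene crop match the predictions within 1 px, and the gauge is upright. I'll descend in two stages.

carry_out --steps '[{"tx": 0.03, "ty": 0, "tz": 0.3, "rx": 0, "ry": 0, "rz": 0, "jaw": 0}, {"tx": 0, "ty": 0, "tz": 0.4, "rx": 0, "ry": 0, "rz": 0, "jaw": 0}, {"tx": 0, "ty": 0, "tz": 0.3, "rx": 0, "ry": 0, "rz": 0, "jaw": 0}, {"tx": 0, "ty": 0, "tz": 0.2, "rx": 0, "ry": 0, "rz": 0, "jaw": 0}, {"tx": 0, "ty": 0, "tz": 0, "rx": 0, "ry": 0, "rz": 0, "jaw": 0}, {"tx": 0, "ty": 0, "tz": 0, "rx": 0, "ry": 0, "rz": 0, "jaw": 0}]'

```text
t: 17.05
ee_pos: [556.2, 249.0, 156.4]
tcp_rot: [2.328, 2.11, 0.001]
wrist_force: [0.8, 0.0, -0.2]
opening: 0.202
```

```bash
cat > look.py <<'E'
from h import *
import cv2,sys
s,R=rep([556.5,247.8,140.6]);p=s['ee_pos'];i=sys.argv[1]
for n,(x0,y0,x1,y1) in dict(top=(120,150,180,210),scene=(480,200,550,270)).items():
    im=get_image(n)[:,:,::-1];k=8
    im=cv2.convertScaleAbs(cv2.resize(im[y0:y1,x0:x1],None,fx=k,fy=k,interpolation=2),alpha=1.6)
    cv2.imwrite(f'pics/z{n}{i}.png',im)
    dz=p[2]-84.6
    for nm,X in (('tip',[p[0],p[1],20+dz]),('hbot',[p[0],p[1],50+dz]),('bore',[556.5,247.8,68])): print(n,nm,((proj(n,X)-[x0,y0]+.5)*k-.5).round(1))
E
python3 look.py a
```

```text
t 17.05 p [556.2 249.  156.4] F [ 0.8  0.  -0.2] op 0.202
xang 84.38 tilt 0.03 q [-0.15  0.54 -0.52  1.67  0.3   1.02 -0.87]
units tool [-0.03   0.01   0.396]
top tip [242.1 280.7]
top hbot [203.1 255.4]
top bore [276. 299.]
scene tip [315.3 373.9]
scene hbot [370.  296.2]
scene bore [268.6 432. ]
```

View pics/ztopa.png

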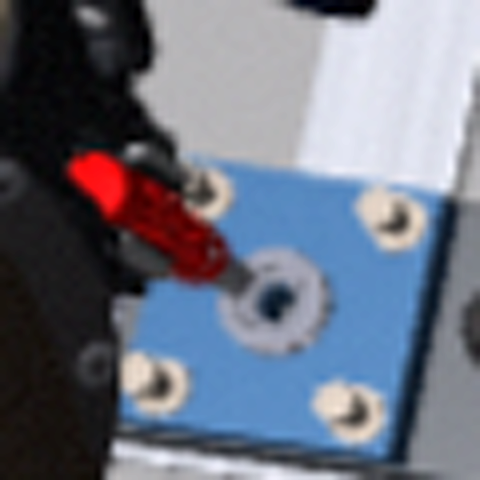

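View pics/zscenea.png

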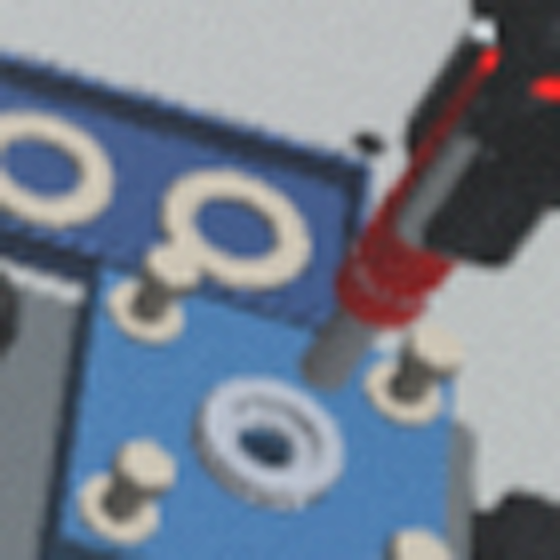

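```bash
python3 - <<'E'
from h import *
from scipy.optimize import least_squares
obs=dict(scene=np.array([324-270,375-436])/8,top=np.array([243-274,283-301])/8)
B=np.array([556.5,247.8,68.])
def f(d,fix=None):
    return np.hstack([proj(n,B+d)-proj(n,B)-obs[n] for n in obs])
r=least_squares(f,[0,0,20]);print(r.x,r.fun)
r=least_squares(lambda d:f([d[0],d[1],23.8]),[0,0]);print(r.x,r.fun)
E
```

```text
[-0.43243196  1.54176165 24.89415845] [-0.49938046  0.01200853 -0.66457513 -0.08851819]
[-0.77036473  1.88736658] [-0.5441706   0.24894494 -0.66003443  0.16235463]
```

The differential fix puts the tip about 1.5 mm too far in +y and 24 mm above the rim, which agrees with the measured pose. I'll correct that and finish the descent.

carry_out --steps '[{"tx": -0.035, "ty": 0, "tz": 0.15, "rx": 0, "ry": 0, "rz": 0, "jaw": 0}, {"tx": 0, "ty": 0, "tz": 0.15, "rx": 0, "ry": 0, "rz": 0, "jaw": 0}, {"tx": 0, "ty": 0, "tz": 0.08, "rx": 0, "ry": 0, "rz": 0, "jaw": 0}, {"tx": 0, "ty": 0, "tz": 0, "rx": 0, "ry": 0, "rz": 0, "jaw": 0}, {"tx": 0, "ty": 0, "tz": 0, "rx": 0, "ry": 0, "rz": 0, "jaw": 0}, {"tx": 0, "ty": 0, "tz": 0, "rx": 0, "ry": 0, "rz": 0, "jaw": 0}]'

```text
t: 17.9
ee_pos: [556.0, 247.5, 141.1]
tcp_rot: [2.328, 2.11, 0.001]
wrist_force: [-0.5, 0.2, -1.6]
opening: 0.199
```

```bash
python3 look.py b
```

```text
t 17.9 p [556.  247.5 141.1] F [-0.5  0.2 -1.6] op 0.199
xang 84.38 tilt 0.02 q [-0.15  0.55 -0.52  1.69  0.32  0.99 -0.88]
units tool [0.008 0.013 0.012]
top tip [266.3 294.1]
top hbot [228.6 269.6]
top bore [276. 299.]
scene tip [281.7 409.3]
scene hbot [334.4 334. ]
scene bore [268.6 432. ]
```

View pics/ztopb.png

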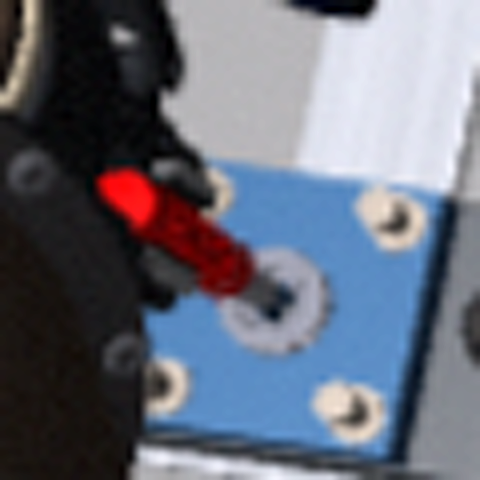

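View pics/zsceneb.png

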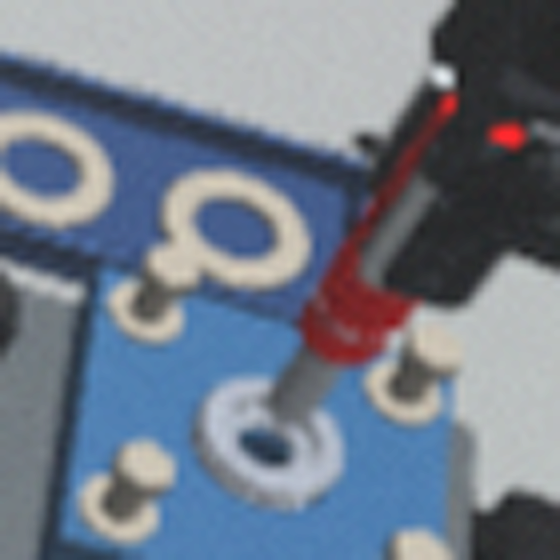

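The pin tip is over the mouth of the bushing in both views: (266,297) against rim centre (274,301) in top, and (290,410) against (270,436) in scene. These fit a hover of about 8 mm, with a gap still visible, centred within about 1.5 mm. I'll hand in.

```bash
python3 -c "
from bench import workorder,bot
s=bot.state();print(abs(s['qd']).max(),s['opening'])
workorder.finish_job()"
```

```text
0.0016182340187125331 0.20111825698567448
the job is handed in; nothing more can be done
```

I pushed the jig home, carried the red gauge to it, and handed the job in at about 18 s of the 58 s allowed. The arm is holding the gauge upright over the bushing. The hand-in gives no verdict, so the results below come from my own checks.

- **Carriage:** I pushed it by the knob with shut fingers until it stopped moving and the force rose to about 16 N. Pictures after I backed off show its front on the stops.
- **Carry:** I drew the gauge straight up until its tip was at about 140 mm, then carried it at that height, about 40 mm above the nut holder's posts. I saw no sign of contact in the forces or the pictures. The punch, nut holder and washer tray looked untouched, but I did not measure their final positions.
- **Height, tilt and grip:** The tip is about 8.5 mm above the rim by the arm's pose. The tool is tilted less than 0.1 degrees and the arm is practically still. The jaw opening stayed at 0.20 throughout, so there was no sign of slipping.
- **Centring:** The tip is within about 1.5 mm of the bushing's axis. The two cameras disagree slightly: the scene view puts it about 1.5 mm towards +y and the top view about 0.4 mm towards -y. Both are inside the 4 mm tolerance, so I left it there.

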